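# Bring the wide-capped tube round and stand it in the code reader

## Task

One tube in the specimen carousel has a wide cap that overhangs it; the others have narrow caps. Turn the carousel until that tube is squarely over the tongue at the front of the carousel's base and let it come to rest there, then draw the tube out along its slant and gently lower it, cap up, through the steel ring of the code reader until it stands on the reader's foot, and let go of it. Do not drop it or lean hard on the reader, and leave the other tubes in their bays and everything else on the desk where it is.

Things in the scene. Friction and masses are not known exactly. Their poses are not given: they have to be found in the camera images.
- carousel: Fixed base of the specimen carousel: grey round plate, 280 mm diameter, 10 mm thick. Origin on the turning axis at table level. A tongue 50 mm wide, reaching 180 mm from the axis, sticks out along its own -x: the front, turned roughly to the arm. A 6 mm wire guard, a circle of radius 109 mm 142 mm above the table on posts 132 mm from the axis, is open only 52 degrees to each side of the front.
- rotor (a joint): Turn of the carousel's turning part since the start, rad, positive anticlockwise from above. Turns endlessly, stiff bearing (0.10 N m friction, no detents), stays where left. Six square bays 60 degrees apart lean outward 22 degrees from vertical; five hold tubes, one is empty. On top, a flat hub disc, radius 60 mm, carries three upright pegs for pushing it round.
- hub (a point): Point on the turning axis at the top face of the hub disc, 108 mm above the table.
- bay (a point): Point of the turning part where the middle of the wide-capped tube lies when fully in its bay: 81 mm from the turning axis, 75 mm above the table; the bay lies in the direction from hub to this point. The bay is a square grey pocket, 18 mm inside, 50 mm deep; its floor is 55 mm below this point along the lean. Tubes under the wire guard cannot be drawn out.
- peg1 (a point): Middle of a bare metal push peg on the hub disc, 10 mm diameter, standing 32 mm above the disc (from 108 to 140 mm above the table), 48 mm from the axis, 60 degrees anticlockwise from the wide-capped tube's bay.
- peg2 (a point): The like peg opposite the wide-capped tube's bay (180 degrees).
- peg3 (a point): The like peg 60 degrees clockwise from that bay.
- target_mid (a point): Centre (half-way along) of the tube to be moved: clear, round-bottomed, 16 mm diameter, 110 mm long overall, about 30 g; its top 18 mm are a white cap of 34 mm diameter. z axis along the tube towards the cap. The cap reaches from 37 to 55 mm from this point. In its bay it leans outward 22 degrees; the cap and 42 mm of tube stand out of the pocket.
- reader: Fixed code reader: a black foot plate (80 mm wide, 175 mm long, 8 mm thick) with, at its rear, a white box 85 mm high whose front face is 57 mm behind the ring's axis, and in front of it a small steel ring. Origin on the ring's axis, at table level; the white box lies towards its +x.
- ring (a point): Centre of the upper rim of the reader's steel ring, 60 mm above the table. The ring is a vertical sleeve, hole 20 mm, outside 30 mm, 20 mm tall (40 to 60 mm above the table). Under it a low collar (hole 21 mm, 6 mm tall) takes the tube's round bottom on the foot, 8 mm above the table, so a tube standing in place has its middle 63 mm above the table.
- plain1_mid (a point): Middle of one of the four ordinary tubes: as the wide-capped tube but with a narrow cap of 19 mm diameter; it stays in its bay, with its middle about 75 mm above the table.
- plain2_mid (a point): Middle of one of the four ordinary tubes: as the wide-capped tube but with a narrow cap of 19 mm diameter; it stays in its bay, with its middle about 75 mm above the table.
- plain3_mid (a point): Middle of one of the four ordinary tubes: as the wide-capped tube but with a narrow cap of 19 mm diameter; it stays in its bay, with its middle about 75 mm above the table.
- plain4_mid (a point): Middle of one of the four ordinary tubes: as the wide-capped tube but with a narrow cap of 19 mm diameter; it stays in its bay, with its middle about 75 mm above the table.
- sanitiser: Bystander, to be left alone: pump bottle, 60 mm diameter, 155 mm tall. Origin at the centre of its underside.
- mouse: Bystander, to be left alone: computer mouse, 100 by 58 by 34 mm, on a thin desk mat. Origin at the centre of its underside.
- pen: Bystander, to be left alone: black pen, 140 mm long, lying down. Origin at the centre of its underside.
- labelroll: Bystander, to be left alone: small roll of labels, 52 mm diameter, 30 mm tall. Origin at the centre of its underside.
- stapler: Bystander, to be left alone: stapler, 130 by 35 by 47 mm. Origin at the centre of its underside.
- mug: Bystander, to be left alone: white mug, 76 mm diameter, 90 mm tall. Origin at the centre of its underside.
- target: The wide-capped tube itself; origin at the lowest point of its round bottom, z axis along the tube towards the cap.

How it is judged (in metres and radians):
On the way, in this order (a step that is already met when the one before it is completed fails the run):
1. the carousel has been turned so that the wide-capped tube, still in its bay, rests over the tongue (within 22 mm to either side of the tongue's middle line) (x of bay in the frame of carousel below -0.05 m and y of bay in the frame of carousel between -0.022 and 0.022 m and distance between target_mid and bay below 0.012 m and velocity of joint rotor between -0.1 and 0.1 rad/s), for 0.3 s.
2. the tube has been drawn out of its bay (distance between target_mid and bay above 0.07 m), for 0.1 s.
At the end, for the whole second after the job is handed in: The wide-capped tube stands cap up, at rest, through the reader's ring and on its foot: its middle within 7 mm of the ring's axis and 57 to 67 mm above the table, leaning less than 10 degrees (horizontal distance between target_mid and ring below 0.007 m and height (world z) of target_mid between 0.057 and 0.067 m and angle between target_mid's own z axis and vertical below 0.17 rad and linear speed of target below 0.03 m/s and angular speed of target below 0.3 rad/s); the robot touches nothing.
It fails at once if an ordinary tube leaves its bay (its middle rises over 100 mm or falls under 50 mm above the table) (height (world z) of any of plain1_mid, plain2_mid, plain3_mid, plain4_mid above 0.1 m or height (world z) of any of plain1_mid, plain2_mid, plain3_mid, plain4_mid below 0.05 m).
It fails at once if a bystander is moved by more than 30 mm (distance of any of sanitiser, mouse, pen, labelroll, stapler, mug from where it was at the start of the episode above 0.03 m).
It fails at once if the tube is dropped through the ring (faster than 0.5 m/s over the ring) (horizontal distance between target_mid and ring below 0.012 m and height (world z) of target_mid below 0.12 m and linear speed of target above 0.5 m/s).
It fails at once if the reader is pressed with more than 40 N (contact force between anything else and reader above 40 N).
It also fails if it takes over 64 s, if anything falls off the work surface, if the arm or the gripper's body presses on something with over 40 N, if the wrist force passes 120 N, or if a joint passes its speed limit or range.

## Robot

A 6-joint arm with a two-finger parallel gripper is mounted at the origin on the work surface. World frame = base frame: x ahead of the robot, y to its left, z up, the work surface at z = 0. Lengths are in m, angles in degrees, forces in N, time in s.
With the tool pointing down it reaches from about 0.425 to 0.95 m from the base axis. Payload 14.7 kg.
Tool frame: the origin (TCP) lies between the finger pads; the fingertips stand 17 mm ahead of it and the grasp point (between the pads) lies 2 mm behind it (manip.tips_ahead is the distance from the TCP to the fingertips, in m); y points along the fingers, z is the direction in which the jaws open and shut, and the axes are right-handed (so a half turn about y gives the same grasp; the last joint's range is limited). The gripper opens to 85 mm and grips with 20 to 120 N. Pads are 22 mm wide; open, the fingers measure 114 mm over their backs; the gripper's body (76 mm by 85 mm) begins 54 mm behind the grasp point. The pads swing forward as they close: fully open they stand 13 mm farther back than shut.
Start: joints at [-77.785, 27.513, 91.461, -0, 61.026, -2.67], TCP at [0.167, -0.628, 0.248] pointing down, gripper open.
Joint ranges: [-157.49, 157.49], [-46.99, 117.5], [13.45, 153.17], [-89.5, 269.5], [5.16, 153.95], [-167.48, 167.48]. Speed limits (degrees/s): [108.29, 108.29, 136.94, 172.46, 172.46, 172.46].

## Interface

Orientations are given as [roll, pitch, yaw] about the fixed x, y, z axes, in that order (R = Rz(yaw) Ry(pitch) Rx(roll)).
In Python, from cell import manip gives the robot as it stands. The module is installed in compiled form; this text tells all that it offers. Calls block until the motion is done:
- manip.reach(position, orientation): joint-space move of the TCP to a pose.
- manip.move_l(position, rot=None, feed=0.15): straight line of the TCP; rot=None keeps the orientation; feed is the mean speed in m/s.
- manip.set_joints(angles): joint-space move.
- manip.let_go() and manip.clamp(grip_force=None): open the fingers fully, or close them until they stop; grip_force is the grip in N (None keeps the last).
- manip.hold(seconds).
- manip.solve_ik(position, orientation): joint angles nearest the present ones, or None.
- manip.capture(name): name is "side" or "top"; returns a dict with "img" (384x512x3 uint8, red, green, blue), "z_map" (384x512 float32, m along the optical axis (not along the pixel's ray), 0 where there is no reading), "fx", "fy", "cx", "cy" (pixels), "pose" (4x4, takes a point from camera to world coordinates). Camera axes: x right, y down, z forward; pixel columns grow to the right and rows downward; lengths in m; the calibration is good to about 2 mm. A picture is of the moment at which its call begins.
A pose or a line that the arm cannot do raises manip.MotionError and nothing moves.
- manip.sign_off(): hands the job in, once; it reports no verdict.
Readings, each from a call of its own:
- manip.get_clock(): time.
- manip.get_joint_pos(): joint angles.
- manip.get_joint_velocities(): joint speeds.
- manip.get_tau(): joint torques, N m.
- manip.get_tcp_pos(): TCP position.
- manip.get_tool_rot(): TCP orientation.
- manip.get_wrist_force(): force on the tool from outside, world axes, zero at the start.
- manip.get_wrist_torque(): the same for the moment, N m.
- manip.get_width(): finger opening in m.
Only numpy, scipy, OpenCV 4.12 (cv2) and the standard library are available. Lean on these libraries where they do the work, as an engineer would, in place of code of your own. Each camera call takes 0.05 s, during which the arm holds its last target. There are 200 camera calls.

## Working session

There is one attempt and no reset: what is moved stays moved. The work goes in short steps, each a Python script; the robot and the scene stay as the last script left them, time stands still between calls to the robot, and variables do not carry over. Pictures are saved under pics/ and viewed, about 8 in all and at most 12, crops included, and the job is handed in when it is done.

```bash
mkdir -p pics
python3 - <<'E'
from cell import manip
import numpy as np, cv2, pickle
for n in ("top","side"):
    c=manip.capture(n); pickle.dump(c,open(n+"0.pkl","wb"))
    cv2.imwrite(f"pics/{n}0.png",cv2.resize(c["img"][:,:,::-1],(800,600),interpolation=cv2.INTER_CUBIC))
    print(n,c["fx"],c["cx"],c["cy"],np.round(c["pose"],3).tolist())
print(manip.get_clock(),manip.get_tool_rot(),manip.tips_ahead)
E
```

```text
top 365.4460850320019 253.24775579830353 189.91428757792428 [[0.016, -0.988, 0.152, 0.356], [-1.0, -0.016, 0.004, 0.001], [-0.002, -0.152, -0.988, 1.461], [0.0, 0.0, 0.0, 1.0]]
side 407.57075718009827 248.37563942358415 190.00686127499577 [[-0.993, -0.078, 0.092, 0.474], [-0.12, 0.547, -0.828, 1.08], [0.014, -0.833, -0.552, 0.813], [0.0, 0.0, 0.0, 1.0]]
0.1 [-9.00639061e+01  3.69572106e-03 -1.65113012e+02] 0.017
```

View pics/top0.png

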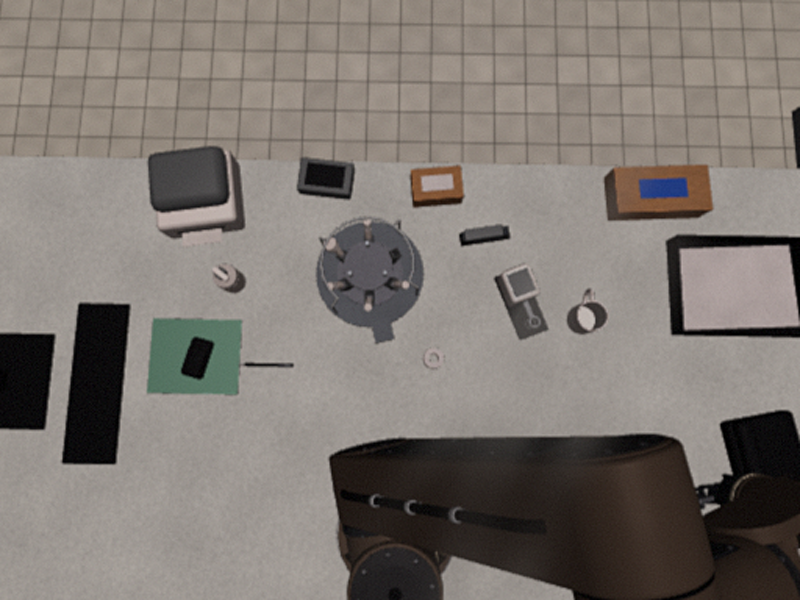

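View pics/side0.png

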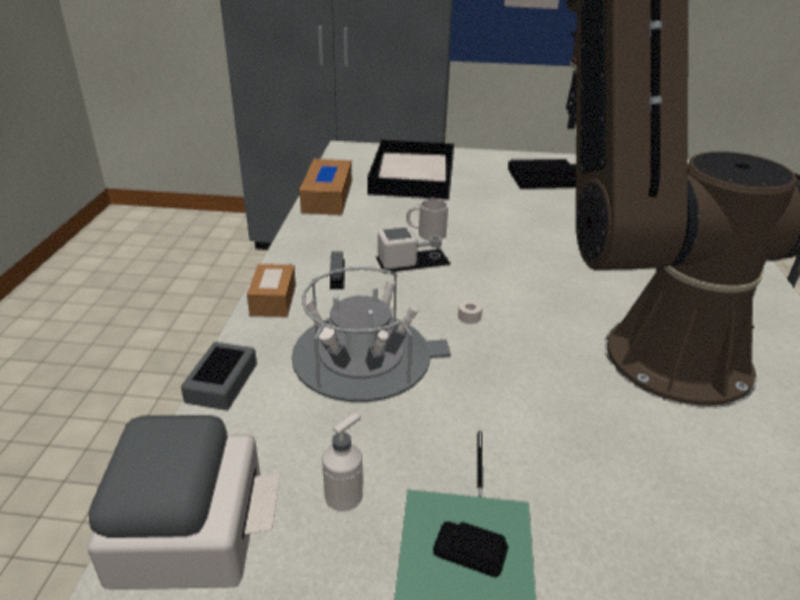

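Top view (800x600 scale): carousel hub at about (370,268), tongue tip (383,335), wide cap at (333,247), i.e. on the far left; reader ring at (533,323), with its box at (520,283). The label roll is at (433,358). Next I'll fit the geometry.

```bash
cat > h.py <<'E'
import numpy as np, cv2, pickle
from scipy.optimize import least_squares
def cloud(c):
    v,u=np.mgrid[0:384,0:512]; z=c["z_map"].astype(float)
    P=np.stack([(u-c["cx"])/c["fx"]*z,(v-c["cy"])/c["fy"]*z,z,np.ones_like(z)],-1)@c["pose"].T
    P=P[...,:3]; P[z<=0]=np.nan; return P
def px2plane(c,u,v,h):
    d=c["pose"][:3,:3]@np.array([(u-c["cx"])/c["fx"],(v-c["cy"])/c["fy"],1]); o=c["pose"][:3,3]
    return o+d*(h-o[2])/d[2]
def proj(c,p):
    q=np.linalg.inv(c["pose"])@np.append(p,1); return c["fx"]*q[0]/q[2]+c["cx"],c["fy"]*q[1]/q[2]+c["cy"]
E
python3 - <<'E'
from h import *
for n in ("top","side"):
    c=pickle.load(open(n+"0.pkl","rb")); P=cloud(c); Z=P[...,2]
    ctr=px2plane(c,*( (370*.64,268*.64) if n=="top" else (361*.64,312*.64)),.108); print(n,"hub guess",ctr.round(4))
    r=np.hypot(P[...,0]-ctr[0],P[...,1]-ctr[1])
    m=(r<.08)&(abs(Z-.108)<.008); q=P[m]; print("hub pts",m.sum(),q.mean(0).round(4),(q[:,:2].min(0)+q[:,:2].max(0))/2,np.ptp(q[:,:2],axis=0))
    t=P[(r>.148)&(r<.178)&(Z>.005)&(Z<.025)]; print("tongue",len(t),t.mean(0).round(4))
    m=(r<.17)&(Z>.003)&(Z<.02); q=P[m]; print("base z",np.median(q[:,2]))
    rg=px2plane(c,*((533*.64,323*.64) if n=="top" else (435*.64,243*.64)),.06); print("ring guess",rg.round(4))
    rr=np.hypot(P[...,0]-rg[0],P[...,1]-rg[1])
    m=(rr<.03)&(Z>.045)&(Z<.075); print("ring",m.sum(),P[m].mean(0).round(4),np.ptp(P[m],axis=0))
    b=P[(rr<.15)&(Z>.075)&(Z<.1)&(P[...,0]>rg[0])]; print("box",len(b),b.mean(0).round(4), cv2.minAreaRect(b[:,:2].astype(np.float32)*1000) if len(b)>4 else '')
    f=P[(rr<.2)&(Z>.004)&(Z<.014)]; print("foot",len(f))
    s=c["img"]
    if n=="top": A=s[130:225,195:280]; B=s[160:222,310:356]
    else: A=s[165:260,180:295]; B=s[125:185,230:300]
    f=lambda a:cv2.resize(a[:,:,::-1],(400,300) if 0 else (int(a.shape[1]*300/a.shape[0]),300),interpolation=cv2.INTER_CUBIC)
    cv2.imwrite(f"pics/c_{n}.png",np.hstack([f(A),f(B)]))
a,b=cv2.imread("pics/c_top.png"),cv2.imread("pics/c_side.png"); w=max(a.shape[1],b.shape[1])
cv2.imwrite("pics/c.png",np.vstack([cv2.copyMakeBorder(i,0,0,0,w-i.shape[1],0) for i in(a,b)])); print(a.shape,b.shape)
E
```

```text
top hub guess [0.6335 0.0708 0.108 ]
hub pts 738 [0.641  0.0768 0.1088] [0.62847608 0.06628787] [0.14774089 0.13686283]
tongue 277 [0.5937 0.0637 0.008 ]
base z 0.010509504743407283
ring guess [ 0.5116 -0.3316  0.06  ]
ring 50 [ 0.5213 -0.3323  0.0572] [0.03551373 0.02802412 0.02301349]
box 457 [ 0.6034 -0.3073  0.0862] ((579.139404296875, -347.36224365234375), (220.52511596679688, 100.25112915039062), 59.27010726928711)
foot 1934
side hub guess [0.637  0.0823 0.108 ]
hub pts 665 [0.6385 0.084  0.1063] [0.63864806 0.08251863] [0.11940798 0.11498724]
tongue 91 [0.4795 0.0441 0.0082]
base z 0.008861045118045585
ring guess [ 0.5141 -0.3038  0.06  ]
ring 37 [ 0.52   -0.3192  0.0518] [0.04133794 0.02204996 0.01533047]
box 249 [ 0.5973 -0.3042  0.0822] ((571.1075439453125, -339.21075439453125), (219.11849975585938, 93.97816467285156), 54.87142562866211)
foot 264
(300, 490, 3) (300, 713, 3)
```

View pics/c.png

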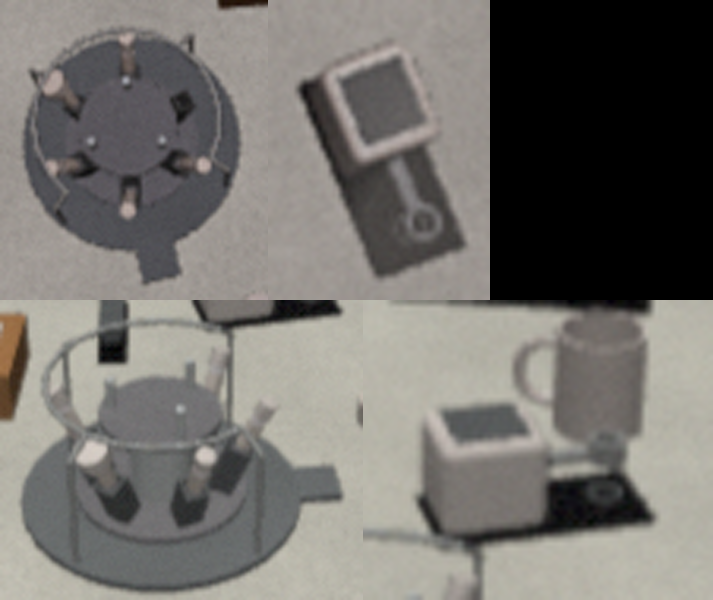

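Crops: in the top crop the pegs are at (126,80), (91,141) and (162,141), and the wide cap is at (53,85), so it needs about 128° anticlockwise to reach the tongue at about (160,262). The ring is at (424,222) in the top crop and (607,448) in the side crop. The pegs' centroid gives the turning axis.

```bash
cat >> h.py <<'E'
def tri(cs,uvs,x0=(.6,0,.06)):
    f=lambda p:np.concatenate([np.subtract(proj(c,p),uv) for c,uv in zip(cs,uvs)])
    r=least_squares(f,x0); return r.x,r.fun
def peak(c,u,v,R=2):
    g=c["img"].sum(2).astype(float); u0,v0=int(round(u)),int(round(v)); w=g[v0-R:v0+R+1,u0-R:u0+R+1]; w=np.clip(w-np.median(w),0,None)
    yy,xx=np.mgrid[v0-R:v0+R+1,u0-R:u0+R+1]; return (w*xx).sum()/w.sum(),(w*yy).sum()/w.sum()
E
python3 - <<'E'
from h import *
T=pickle.load(open("top0.pkl","rb")); S=pickle.load(open("side0.pkl","rb"))
cr=lambda x,y,u0,v0,s:(u0+(x+.5)/s-.5,v0+(y+.5)/s-.5)
pg=[]
for x,y in ((126,80),(91,141),(162,141)):
    uv=cr(x,y,195,130,3.158); uv=peak(T,*uv); p=px2plane(T,*uv,.14); pg.append(p); print("peg",np.round(uv,2),p.round(4))
hub=np.mean(pg,0); print("hub",hub.round(4))
for p in pg: d=p-hub; print("r",np.hypot(*d[:2]).round(4),"brg",np.degrees(np.arctan2(d[1],d[0])).round(1))
cap=px2plane(T,*cr(53,83,195,130,3.158),.126); d=cap-hub; print("cap",cap.round(4),np.hypot(*d[:2]),np.degrees(np.arctan2(d[1],d[0])))
# base tilt / tongue from side & top: tongue tip corners
for n,c in(("top",T),("side",S)):
    P=cloud(c); r=np.hypot(P[...,0]-hub[0],P[...,1]-hub[1]); d=P-hub
    m=(r>.148)&(r<.176)&(d[...,0]<-.12)&(abs(P[...,2]-.009)<.012)
    g=c["img"].astype(int).sum(2); m2=m&(g<np.nanmedian(g[m])+1e9)
    b=g[m]; th=(np.percentile(b,5)+np.percentile(b,95))/2; m&=g<th; 
    uv=np.argwhere(m)[:,::-1].mean(0); p=px2plane(c,*uv,.01); e=p-hub
    print(n,"tongue n",m.sum(),p.round(4),"brg",np.degrees(np.arctan2(e[1],e[0])).round(1))
t=cr(156,222,310,160,4.839); s=cr(244,148,230,125,5)
print("ring top",px2plane(T,*t,.06).round(4),"side",px2plane(S,*s,.06).round(4),tri((T,S),(t,s)))
q=px2plane(T,*cr(114,93,310,160,4.839),.085); print("box centre top",q.round(4))
hs=[peak(S,*proj(S,p)) for p in pg]; print("side peg resid",[np.subtract(a,proj(S,p)).round(2) for a,p in zip(hs,pg)])
E
```

```text
peg [234.45 155.07] [0.6891 0.0793 0.14  ]
peg [223.26 174.08] [0.6165 0.1188 0.14  ]
peg [245.92 173.72] [0.6192 0.0354 0.14  ]
hub [0.6416 0.0778 0.14  ]
r 0.0475 brg 1.8
r 0.048 brg 121.5
r 0.048 brg -117.8
cap [0.6879 0.1664 0.126 ] 0.09989652087926054 62.4215013389646
top tongue n 87 [0.4851 0.0397 0.01  ] brg -166.3
side tongue n 98 [0.4838 0.0501 0.01  ] brg -170.0
ring top [ 0.5165 -0.3345  0.06  ] side [ 0.5147 -0.3144  0.06  ] (array([ 0.51661873, -0.33729032,  0.0478177 ]), array([-0.01633075,  0.31749537, -0.31465799, -0.06337562]))
box centre top [ 0.6156 -0.2974  0.085 ]
side peg resid [array([-0.75, -1.3 ]), array([0.72, 0.65]), array([ 0.55, -0.8 ])]
```

```bash
cat >> h.py <<'E'
HUB=np.array([.6416,.0778]); FRONT=192.2
from scipy.spatial.transform import Rotation as Ro
def rpy(x,y):  # tool x and y (finger) axes -> [roll,pitch,yaw]
    y=np.array(y,float); y/=np.linalg.norm(y); x=np.array(x,float); x-=y*(x@y); x/=np.linalg.norm(x)
    return Ro.from_matrix(np.stack([x,y,np.cross(x,y)],1)).as_euler("xyz",degrees=True).tolist()
def push_pose(b,sgn,z=.131,r=.048):
    a=np.radians(b); return [HUB[0]+r*np.cos(a),HUB[1]+r*np.sin(a),z],rpy(sgn*np.array([-np.sin(a),np.cos(a),0]),[0,0,-1])
E
python3 - <<'E'
from h import *
from cell import manip
for b0 in (121.5,1.8,-117.8):
  for s in (1,-1):
    o=[]
    for f in (-30,0,50,110.7): 
        q=manip.solve_ik(*push_pose(b0+f,s)); o.append(None if q is None else np.round(q).tolist())
    print(b0,s,o)
# grasp candidate poses, IK
a=np.radians(FRONT); u=np.array([np.cos(a),np.sin(a),0]); ax=u*np.sin(np.radians(22))+np.array([0,0,np.cos(np.radians(22))])
mid=np.array([*HUB,.075])+.081*u; tan=np.array([-np.sin(a),np.cos(a),0])
for s in(1,-1):
    R=rpy(s*np.cross(-ax,tan),-ax)
    print([ (lambda q:None if q is None else np.round(q).tolist())(manip.solve_ik((mid+ax*h).tolist(),R)) for h in(.044,.12,.17)],R)
r=np.array([.5165,-.3345]); bx=np.array([.6156,-.2974])-r
for s in(1,-1):print("ring",[ (lambda q:None if q is None else np.round(q).tolist())(manip.solve_ik([*r,z],rpy([*(s*bx),0],[0,0,-1]))) for z in(.107,.2)])
E
```

```text
121.5 1 [[8.0, 35.0, 97.0, -0.0, 48.0, 97.0], [8.0, 33.0, 100.0, -0.0, 46.0, 67.0], [5.0, 31.0, 104.0, 0.0, 44.0, 14.0], [1.0, 32.0, 102.0, -0.0, 45.0, -51.0]]
121.5 -1 [[8.0, 35.0, 97.0, 0.0, 48.0, -83.0], [8.0, 33.0, 100.0, 0.0, 46.0, -113.0], [5.0, 31.0, 104.0, -0.0, 44.0, -166.0], [1.0, 32.0, 102.0, -0.0, 45.0, 129.0]]
1.8 1 [[2.0, 37.0, 92.0, 0.0, 51.0, -150.0], None, [7.0, 37.0, 93.0, -0.0, 50.0, 135.0], [8.0, 34.0, 99.0, -0.0, 47.0, 76.0]]
1.8 -1 [[2.0, 37.0, 92.0, -0.0, 51.0, 30.0], [4.0, 38.0, 91.0, -0.0, 51.0, 2.0], [7.0, 37.0, 93.0, 0.0, 50.0, -45.0], [8.0, 34.0, 99.0, 0.0, 47.0, -104.0]]
-117.8 1 [[2.0, 32.0, 104.0, 0.0, 45.0, -30.0], [0.0, 33.0, 101.0, 0.0, 46.0, -62.0], [0.0, 36.0, 96.0, 0.0, 49.0, -112.0], None]
-117.8 -1 [[2.0, 32.0, 104.0, -0.0, 45.0, 150.0], [0.0, 33.0, 101.0, -0.0, 46.0, 118.0], [0.0, 36.0, 96.0, -0.0, 49.0, 68.0], [3.0, 38.0, 91.0, -0.0, 51.0, 11.0]]
[[-0.0, 25.0, 129.0, 47.0, 6.0, 32.0], [-1.0, 15.0, 129.0, 19.0, 15.0, 59.0], [-2.0, 9.0, 128.0, 14.0, 22.0, 64.0]] [-90.0, 22.000000000000018, -167.79999999999998]
[[-0.0, 25.0, 129.0, 47.0, 6.0, -148.0], [-1.0, 15.0, 129.0, 19.0, 15.0, -121.0], [-2.0, 9.0, 128.0, 14.0, 22.0, -116.0]] [-90.0, -21.999999999999993, 12.199999999999992]
ring [[-36.0, 34.0, 103.0, -0.0, 43.0, -146.0], [-36.0, 28.0, 99.0, 0.0, 53.0, -146.0]]
ring [[-36.0, 34.0, 103.0, -0.0, 43.0, 34.0], [-36.0, 28.0, 99.0, -0.0, 53.0, 34.0]]
```

Run:
```python
from h import *
from cell import manip
manip.clamp(20)
b0=121.5; s=1
p,R=push_pose(b0-32,s,z=.23); manip.reach(p,R); print(manip.get_clock())
p,R=push_pose(b0-32,s); manip.move_l(p,R,feed=.15); print(manip.get_clock(),manip.get_wrist_force())
end=FRONT+59.7-19.5
bs=np.linspace(b0-32,end,15)[1:]
for b in bs:
    p,R=push_pose(b,s); manip.move_l(p,R,feed=.08)
print(manip.get_clock(),manip.get_wrist_force())
p,R=push_pose(end-6,s); manip.move_l(p,R,feed=.08); p[2]=.25; manip.move_l(p,feed=.2)
p,R=push_pose(end-6,s,z=.3); manip.reach([.45,-.15,.3],R)
print(manip.get_clock(),manip.get_width())
for n in ("top","side"):
    c=manip.capture(n); pickle.dump(c,open(n+"1.pkl","wb"))
    a=c["img"][130:225,195:280] if n=="top" else c["img"][165:260,180:295]
    cv2.imwrite(f"pics/{n}1.png",cv2.resize(a[:,:,::-1],None,fx=4,fy=4,interpolation=cv2.INTER_CUBIC))
a,b=cv2.imread("pics/top1.png"),cv2.imread("pics/side1.png"); cv2.imwrite("pics/p1.png",np.hstack([a,b])); print(a.shape)
```

```text
3.9917
4.8 [0.19932212 0.37279398 0.75481598]
9.35 [-0.20863646  0.46425384 -0.29383984]
11.35 -0.0003231783244849988
(380, 340, 3)
```

View pics/p1.png

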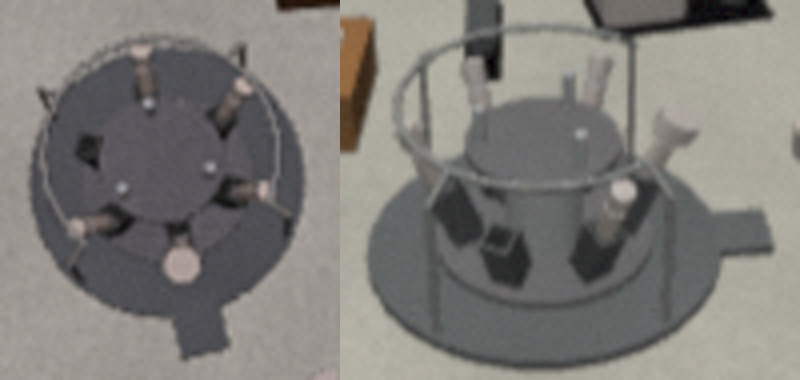

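The wide cap (182,264) is now near the front, with the tongue at about (200,330) and the pegs at (149,103), (122,187) and (210,168). Next I'll compute the bearings.

Run:
```python
from h import *
from cell import manip
T=pickle.load(open("top1.pkl","rb")); cr=lambda x,y:(195+(x+.5)/4-.5,130+(y+.5)/4-.5)
pg=np.array([px2plane(T,*peak(T,*cr(*q)),.14) for q in((149,103),(122,187),(210,168))]); h=pg.mean(0); d=pg-h
print("hub",h.round(4),np.hypot(d[:,0],d[:,1]).round(4),np.degrees(np.arctan2(d[:,1],d[:,0])).round(1))
c=px2plane(T,*cr(182,265),.126)-h; print("cap",c.round(4),np.degrees(np.arctan2(c[1],c[0])))
for q in((197,313),(205,350)): t=px2plane(T,*cr(*q),.01)-h; print("tongue",t.round(4),np.degrees(np.arctan2(t[1],t[0])))
S=pickle.load(open("side1.pkl","rb")); cs=lambda x,y:(180+(x-340+.5)/4-.5,165+(y+.5)/4-.5)
t=px2plane(S,*cs(770,231),.01)-h;print("side tongue tip",t.round(4),np.degrees(np.arctan2(t[1],t[0])))
a=np.radians(190); 
for tilt in(0,8,11):
  for brg in (185,190):
    a=np.radians(brg);u=np.array([np.cos(a),np.sin(a),0]);l=np.radians(22);ax=u*np.sin(l)+np.array([0,0,np.cos(l)])
    g=np.array([*HUB,.075])+.081*u+.046*ax; t=np.radians(tilt); y=-(u*np.sin(t)+np.array([0,0,np.cos(t)]))
    tan=np.array([-np.sin(a),np.cos(a),0]); R=rpy(np.cross(y,tan),y)
    for k in (0,.09): q=manip.solve_ik((g+ax*k+.0*y).tolist(),R); print(tilt,brg,k,np.round(q) if q is not None else None)
```

```text
hub [0.6417 0.0778 0.14  ] [0.0481 0.0481 0.0482] [  14.7  134.5 -105.4]
cap [-0.1032 -0.0223 -0.014 ] -167.82060939804316
tongue [-0.1354 -0.0336 -0.13  ] -166.06998731993014
tongue [-0.1722 -0.0423 -0.13  ] -166.20289871473955
side tongue tip [-0.1786 -0.034  -0.13  ] -169.21501813001845
0 185 0 [  4.  29. 112.  -0.  39.  89.]
0 185 0.09 [  4.  20. 112.  -0.  48.  89.]
0 190 0 [  3.  29. 112.   0.  39.  83.]
0 190 0.09 [  3.  20. 112.   0.  48.  83.]
8 185 0 [  4.  27. 118.   0.  27.  89.]
8 185 0.09 [  4.  17. 118.   0.  37.  89.]
8 190 0 [  3.  27. 118.   2.  27.  81.]
8 190 0.09 [  2.  17. 118.   2.  37.  81.]
11 185 0 [  4.  26. 121.   1.  23.  89.]
11 185 0.09 [  4.  16. 120.   0.  33.  89.]
11 190 0 [  2.  26. 121.   4.  23.  79.]
11 190 0.09 [  2.  16. 120.   3.  33.  79.]
```

Bay bearing is 194.6° from the pegs, against a tongue bearing of about 192–194°, so it sits squarely over the tongue. Now I'll grasp the cap, with the jaws tangential and the tool tilted 8° to avoid the wrist singularity.

```bash
cat >> h.py <<'E'
a=np.radians(194.6);u=np.array([np.cos(a),np.sin(a),0]);l=np.radians(22);ez=np.array([0,0,1.]);ax=u*np.sin(l)+ez*np.cos(l)
tan=np.array([-np.sin(a),np.cos(a),0]); tl=np.radians(8); yt=-(u*np.sin(tl)+ez*np.cos(tl)); RG=rpy(np.cross(yt,tan),yt)
G=np.array([*HUB,.075])+.081*u+.046*ax+.002*yt+.0015*tan   # TCP at grasp
E
python3 - <<'E'
from h import *
from cell import manip
manip.let_go()
manip.reach((G-.11*yt).tolist(),RG); print(manip.get_clock())
manip.move_l(G.tolist(),RG,feed=.1); print(manip.get_clock(),np.round(manip.get_wrist_force(),2))
w0=manip.get_width(); manip.clamp(30); print(w0,manip.get_width(),np.round(manip.get_wrist_force(),2),manip.get_clock())
manip.move_l((G+ax*.03).tolist(),feed=.06); print(manip.get_width(),np.round(manip.get_wrist_force(),2))
manip.move_l((G+ax*.105).tolist(),feed=.1); print(manip.get_width(),np.round(manip.get_wrist_force(),2),manip.get_clock())
out=[]
for n in ("top","side"):
    c=manip.capture(n); pickle.dump(c,open(n+"2.pkl","wb"))
    a=c["img"][110:225,195:290] if n=="top" else c["img"][150:265,190:300]
    out.append(cv2.resize(a[:,:,::-1],None,fx=3.6,fy=3.6,interpolation=cv2.INTER_CUBIC))
cv2.imwrite("pics/p2.png",np.hstack(out))
E
```

```text
14.45
15.7 [-0.07  0.31  0.51]
0.085095850355459 0.032987674371208746 [-1.53  1.03  4.08] 16.2333
0.032843685043912316 [-0.01  0.04 -0.75]
0.03315242345857855 [-0.68 -0.13 -0.35] 17.7833
```

View pics/p2.png

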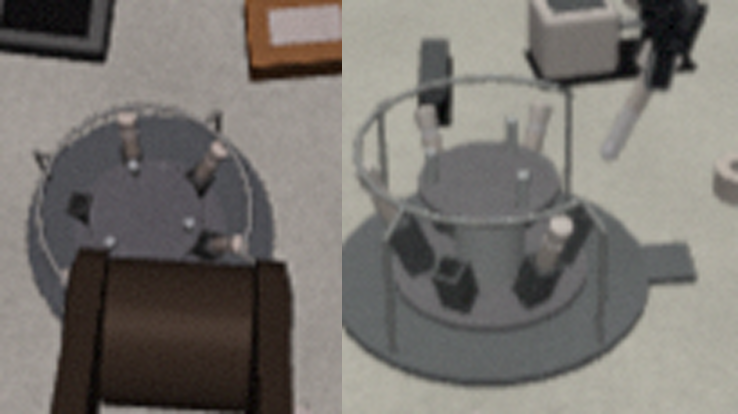

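The tube is drawn out and held by the cap (width 33 mm). In the side view its lower end is at (610,155), still leaning. Next: upright it and hover above the ring.

```bash
cat >> h.py <<'E'
RING=np.array([.5165,-.3345])
def read_pose(xy,zmid,psi=5.9,tilt=None,M=np.eye(3)):
    Q=Ro.from_euler("z",psi,degrees=True).as_matrix()@Ro.from_rotvec(-tan*-l if False else -l*np.cross(ez,u)).as_matrix()
    assert np.allclose(Q@ax,ez,atol=1e-6)
    R=M@Q@Ro.from_euler("xyz",RG,degrees=True).as_matrix()
    p=np.array([*xy,zmid])+.046*ez+.002*R[:,1]   # grasp point on cap axis
    return p.tolist(),Ro.from_matrix(R).as_euler("xyz",degrees=True).tolist()
E
python3 - <<'E'
from h import *
from cell import manip
q=[manip.solve_ik(*read_pose(RING,z)) for z in(.25,.13,.063)]; print([np.round(x).tolist() for x in q])
manip.move_l((G+ax*.105+ez*.06).tolist(),feed=.2)
manip.reach(*read_pose(RING,.2)); manip.move_l(*read_pose(RING,.135),feed=.15); manip.hold(.3); print(manip.get_clock(),manip.get_width(),np.round(manip.get_tcp_pos(),4),np.round(read_pose(RING,.135)[0],4))
out=[]
for n in ("top","side"):
    c=manip.capture(n); pickle.dump(c,open(n+"3.pkl","wb"))
    a=c["img"][160:222,310:356] if n=="top" else c["img"][90:180,235:305]
    out.append(cv2.resize(a[:,:,::-1],(int(a.shape[1]*560/a.shape[0]),560),interpolation=cv2.INTER_CUBIC)); print(560/a.shape[0],out[-1].shape)
cv2.imwrite("pics/p3.png",np.hstack(out)[:, -800:])
cv2.imwrite("pics/p3.png",np.hstack([out[0][:,:360],out[1]]))
E
```

```text
[[-30.0, 27.0, 86.0, -11.0, 76.0, 43.0], [-30.0, 34.0, 93.0, -12.0, 63.0, 46.0], [-30.0, 39.0, 96.0, -13.0, 56.0, 48.0]]
20.625 0.03324349033564405 [ 0.5164 -0.3349  0.1798] [ 0.516  -0.3347  0.1791]
9.03225806451613 (560, 415, 3)
6.222222222222222 (560, 435, 3)
```

View pics/p3.png

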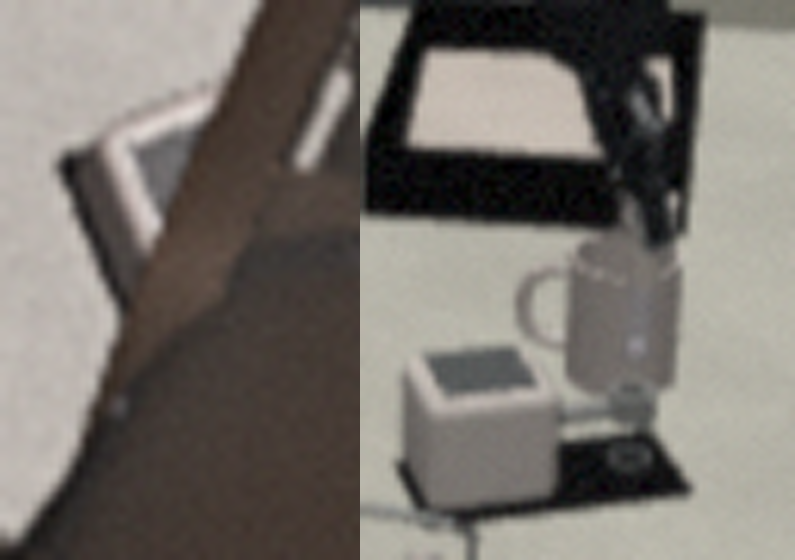

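The tube is upright over the ring: in the side view its bottom is at (637,352), the ring at (633,395) and the collar at (629,457). The arm hides the top view, so I'll zoom the initial top image and the current side image for a finer offset.

Run:
```python
from h import *
T=pickle.load(open("top0.pkl","rb")); S=pickle.load(open("side3.pkl","rb")); S0=pickle.load(open("side0.pkl","rb"))
def z(c,u0,v0,w,h,pts=()):
    k=20; a=cv2.resize(np.ascontiguousarray(c["img"][v0:v0+h,u0:u0+w,::-1]),None,fx=k,fy=k,interpolation=cv2.INTER_CUBIC)
    for p,col in pts:
        x,y=proj(c,p); cv2.circle(a,(int((x-u0+.5)*k),int((y-v0+.5)*k)),3,col,-1)
    return a
ax_=[(np.array([*RING,h]),col) for h,col in((.008,(0,0,255)),(.014,(0,255,255)),(.04,(0,255,0)),(.06,(255,0,0)),(.08,(255,0,255)),(.155,(255,255,0)))]
A=z(T,330,194,20,20,ax_[3:4]); B=z(S,266,136,20,30,ax_)
A=cv2.copyMakeBorder(A,0,200,0,0,0)
cv2.imwrite("pics/p4.png",np.hstack([A,B])); print([np.round(proj(S,p),2) for p,_ in ax_])
```

```text
[array([277.53, 163.31]), array([277.61, 161.99]), array([277.97, 156.23]), array([278.24, 151.73]), array([278.52, 147.16]), array([279.61, 129.45])]
```

View pics/p4.png

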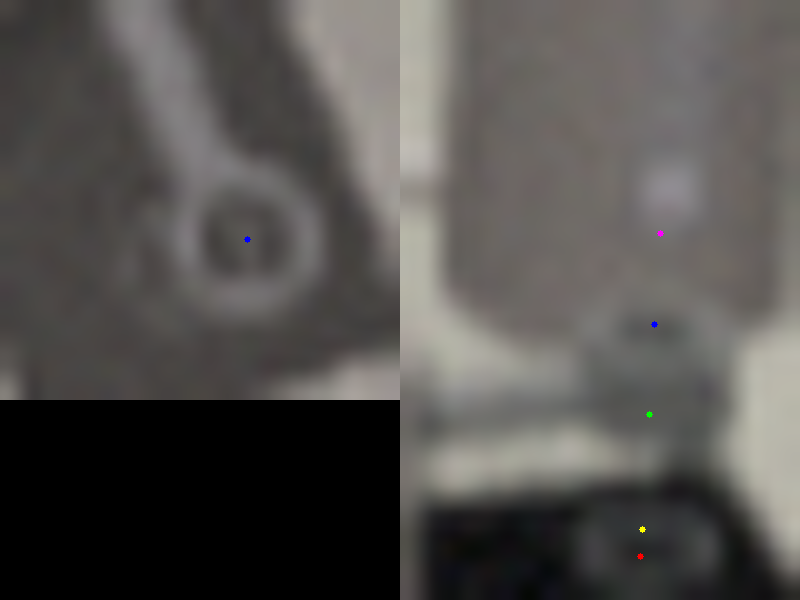

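Ring estimate agrees in both views to about 1 mm (top: ring centre (248,240) against predicted (247,239)). In the side view the tube column at x≈670 sits about 1 mm towards −x of the axis, so I'll shift +0.7 mm in x and lower in small steps, watching the force.

Run:
```python
from h import *
from cell import manip
xy=RING+[.0007,0]
manip.move_l(*read_pose(xy,.120),feed=.1); manip.hold(.3)
f0=np.array(manip.get_wrist_force()); print(f0.round(2),manip.get_clock())
for z in np.arange(.117,.0625,-.003):
    manip.move_l(read_pose(xy,z)[0],feed=.04)
    f=np.array(manip.get_wrist_force())-f0; print(round(z,4),f.round(2),round(manip.get_clock(),2),np.round(np.array(manip.get_tcp_pos())-read_pose(xy,z)[0],4))
    if f[2]>4 or np.hypot(*f[:2])>6: break
```

```text
[ 0.55  0.93 -1.13] 21.325
0.117 [-1.12 -0.16  0.41] 21.57 [-0.0001  0.0001 -0.0002]
0.114 [-0.07 -1.51  0.79] 21.82 [-0.0001  0.0001 -0.0003]
0.111 [-0.44 -1.63  0.83] 22.07 [-0.0001  0.0001 -0.0002]
0.108 [-0.48 -2.22  1.36] 22.32 [ 0.     -0.     -0.0002]
0.105 [ 0.4  -1.32  0.33] 22.57 [-0.0001 -0.     -0.0002]
0.102 [-0.55 -1.46  0.22] 22.82 [-0.      0.     -0.0002]
0.099 [-0.3  -1.29  0.1 ] 23.07 [-0.0001  0.     -0.0002]
0.096 [ 0.33 -0.83  0.08] 23.32 [-0.0001  0.     -0.0002]
0.093 [-0.7  -1.64  0.39] 23.57 [-0.0001  0.     -0.0002]
0.09 [-0.93 -2.14  0.  ] 23.82 [-0.0001  0.     -0.0002]
0.087 [-1.36 -1.62 -0.11] 24.07 [-0.0001  0.     -0.0002]
0.084 [-0.78 -1.07  0.67] 24.32 [-0.0001  0.0001 -0.0002]
0.081 [-0.66  0.03  0.53] 24.57 [-0.0001  0.0001 -0.0002]
0.078 [-0.77 -0.57  1.2 ] 24.82 [-0.0001  0.0001 -0.0002]
0.075 [0.12 0.04 0.97] 25.07 [-0.0001  0.0001 -0.0002]
0.072 [-1.21 -0.75  0.76] 25.32 [-0.0001  0.0001 -0.0002]
0.069 [ 0.28 -0.27 -0.01] 25.57 [-0.0002  0.0001 -0.0002]
0.066 [-0.63 -0.92  1.21] 25.82 [-0.0001  0.0001 -0.0002]
0.063 [-0.56 -1.88  3.26] 26.07 [ 0.0002 -0.0002  0.0001]
```

Run:
```python
from h import *
from cell import manip
xy=RING+[.0007,0]
manip.let_go(); print(np.round(manip.get_wrist_force(),2),manip.get_width(),manip.get_clock())
p,R=read_pose(xy,.063); y=Ro.from_euler("xyz",R,degrees=True).as_matrix()[:,1]
p2=np.array(p)-.14*y; manip.move_l(p2.tolist(),feed=.12)
manip.reach([.45,.0,.35],RG); print(manip.get_clock(),np.round(manip.get_wrist_force(),2))
out=[]
for n,k in (("top",9),("side",6)):
    c=manip.capture(n); pickle.dump(c,open(n+"4.pkl","wb"))
    a=c["img"][160:222,310:356] if n=="top" else c["img"][120:180,225:300]
    out.append(cv2.resize(a[:,:,::-1],(int(a.shape[1]*460/a.shape[0]),460),interpolation=cv2.INTER_CUBIC))
    if n=="top":
        for h in (.118,.06): print(h,np.round(proj(c,np.array([*RING,h])),2),"crop",((np.array(proj(c,np.array([*RING,h])))-[310,160]+.5)*460/62).round())
im=np.hstack(out); cv2.imwrite("pics/p5.png",cv2.resize(im,None,fx=800/im.shape[1],fy=800/im.shape[1])); print(800/im.shape[1])
```

```text
[ 1.03  0.12 -0.58] 0.08545133385467817 26.6333
29.2833 [ 0.2  -0.17  0.09]
0.118 [345.58 203.75] crop [268. 328.]
0.06 [341.85 205.47] crop [240. 341.]
0.8733624454148472
```

View pics/p5.png

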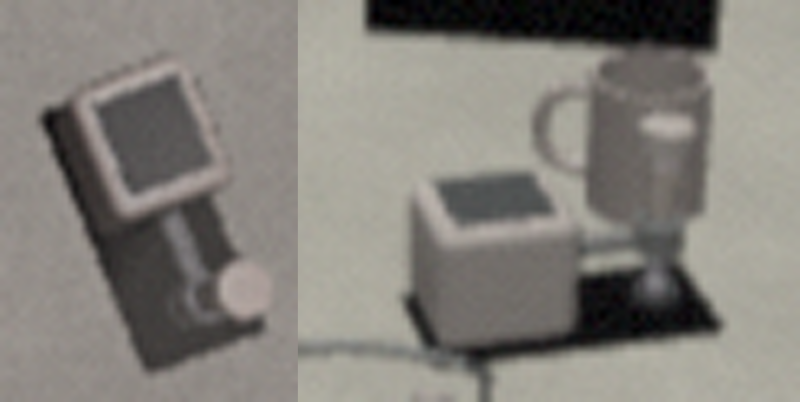

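The top view shows the cap at (243,290) against a predicted (234,286). That is about 5 mm at the cap, a small lean within the ring's play. The side view shows the tube going through the ring with its bottom in the collar at (657,290). One check of the cap height and the bystanders, then I'll hand in.

Run:
```python
from h import *
from cell import manip
c=pickle.load(open("top4.pkl","rb")); P=cloud(c)
q=P[(np.hypot(P[...,0]-RING[0],P[...,1]-RING[1])<.03)&(P[...,2]>.1)]; print("cap",len(q),np.median(q,0).round(4),RING)
c0=pickle.load(open("top0.pkl","rb")); d=np.abs(c["img"].astype(int)-c0["img"]).sum(2)>90; d[250:]=0
for s in cv2.connectedComponentsWithStats(d.astype(np.uint8))[2][1:]:
    if s[4]>8: print("changed",s)
manip.hold(1); print(manip.get_clock()); manip.sign_off()
```

```text
cap 72 [ 0.5156 -0.3395  0.1187] [ 0.5165 -0.3345]
changed [233 141   5   4  14]
changed [228 142   4   3  10]
changed [254 149   4   4  13]
changed [208 152   7   8  42]
changed [251 161   5   8  22]
changed [214 166   6   6  25]
changed [223 173   4   5   9]
changed [250 174   6   4  16]
changed [251 175  11  10  46]
changed [210 180  14   9  38]
changed [246 181   8   5  19]
changed [220 184   9   6  24]
changed [240 185   3   4  10]
changed [ 221  190   82   60 3867]
changed [343 200   7  10  42]
30.3833
the job is handed in; nothing more can be done
```

The wide-capped tube is standing cap up through the reader's ring and on its foot. I handed the job in at about 30 s of the 64 s allowed; sign-off gives no verdict.

- **Carousel:** I pushed it about 133° anticlockwise by a peg. The bay came to rest at 194.6°. My readings of the tongue's direction disagreed by about 3° (191–194°), against roughly ±15° allowed.
- **Draw and placement:** I gripped the cap and drew the tube out along its slant. I then lowered it through the ring in 3 mm steps, with about 3 N measured when it touched the foot, and let go.
- **Final check of the tube:** The cap top measured 0.119 m high, against 0.118 m expected, so the tube is seated. The cap sits about 5 mm off the ring's axis, which is a lean of roughly 3–5° within the play of the ring and collar (10° allowed). By the geometry that puts its middle within about 2 mm of the axis.
- **Other objects:** The image comparison showed changes only at the carousel, the ring and the arm. The arm's own area covers part of the desk in front of the carousel, including the label roll's spot, so that part was not checked. I also did not measure the ordinary tubes' heights after the turn; the pictures showed them still in their bays.

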